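Fasten the sample reader's cover stud with its key

ROBOT

A 6-joint arm with a two-finger parallel gripper is mounted at the origin on the work surface. World frame = base frame: x ahead of the robot, y to its left, z up, the work surface at z = 0. Lengths are in m, angles in degrees, forces in N, time in s.
With the tool pointing down it reaches from about 0.4 to 0.825 m from the base axis. Payload 7 kg.
Tool frame: the origin (TCP) lies between the finger pads; the fingertips stand 19 mm ahead of it and the grasp point (between the pads) is the TCP; z points along the fingers, y is the line along which they close (so a half turn about z gives the same grasp; the last joint's range is limited). The gripper opens to 88 mm and grips with 3 to 60 N. Pads are 19 mm wide; open, the fingers measure 130 mm over their backs; the gripper's body (78 mm by 193 mm) begins 47 mm behind the grasp point.
Start: joints at [87.267, 20.546, 0.682, 0, -70.136, -16.507], TCP at [0.222, 0.637, 0.246] pointing down, gripper open.
Joint ranges: [-176.03, 176.03], [-82.01, 121.73], [-58.28, 71.71], [-173.87, 95.51], [-174.79, -0.11], [-173.66, 173.66]. Speed limits (degrees/s): [136.94, 136.94, 172.46, 180, 180, 180].

INTERFACE

Orientations are given as [roll, pitch, yaw] about the fixed x, y, z axes, in that order (R = Rz(yaw) Ry(pitch) Rx(roll)).
In Python, from plant import get_obs, snapshot, close_job, spot_in, spot_point gives the robot as it stands.
- The arm moves only by the tool play_rows, never from a script. Its argument "plan" is a list of rows, each a list of 6 numbers: the shift along the tool's x, y, z in cm, then the turn, a rotation vector about the tool's x, y, z in degrees. A call has 1 to 20 rows; each row shifts and turns the commanded pose from where the row before left it, along the tool's axes as they then stand; what a row does not reach is not made up. A row lasts 1/12 s, in which the tool goes at most 41.7 mm and 7.16 degrees, less where a joint would pass 70% of its speed; a pose out of reach is approached as far as the arm can. A call is refused whole if a number of a shift passes 4.17 or a number of a turn 7.16, either way. A call with a gripper value outside its range is refused whole. "grip" is the finger opening in cm, from 0 to 8.76, set as the call begins (left out, the last holds). The fingers move at their own pace and stop on an object; the grip force is fixed at half the most. Time passes only in rows, so rows that do not move let the fingers close. It gives the time, the measured TCP pose, the force, the opening and the grip force at its end, in the units of the state.
- get_obs(): the state, without advancing time (a new reading comes with each control period).
- snapshot(name): name is "side" or "top"; returns a dict with "frame" (480x640x3 uint8, red, green, blue), "fx", "fy", "cx", "cy" (pixels), "position" and "attitude" of the camera in the world. Camera axes: x right, y down, z forward; pixel columns grow to the right and rows downward; lengths in m; the calibration is good to about 2 mm. A picture is of the moment at which its call begins. There is no depth.
- close_job(): hands the job in; it is judged then, once.
Trained networks look in the newest picture that a camera, given by its name, has taken for a name from the list of things; names that differ only in an ending like _2 or _b are one class to them, and where a whole thing is asked for, a point or a joint stands for the part that bears it (a point fixed in the world has none). Each returns a list of dicts, best first, with "score" (0 to 1); they miss things now and then, are a little off and sometimes report something else, mostly with a low value. They report only what shows in the picture. A call takes as long as a camera call. They do not tell look-alikes from the thing itself.
- spot_in(camera, thing): "position" ([x, y, z] in m, in world coordinates, good to about 4 mm: the middle of the surface that is visible of it).
- spot_point(camera, thing): "position" ([x, y, z] in m, in world coordinates, good to about 4 mm: a listed point, or the origin of a listed thing).
The state is a dict: "clock": time; "joint_pos": joint angles; "qvel": joint speeds; "tau": joint torques, N m; "tool_pos": TCP position; "orientation": TCP orientation; "force": force on the tool from outside, world axes, zero at the start; "moment": the same for the moment, N m; "opening": finger opening in m; "gripper_force": force on a finger pad.
Only numpy, scipy, OpenCV 4.12 (cv2) and the standard library are available. Lean on these libraries where they do the work, as an engineer would, in place of code of your own. Each camera call takes 0.05 s, during which the arm holds its last target. There are 200 camera calls.

TASK

The service cover of the sample reader is closed but its slotted stud is still unfastened. Take the orange key from its stand, seat its blade in the slot, press the stud in gently (never push or twist on the reader with more than 25 N) and turn it clockwise a quarter turn with the key until it drops into its catch, then put the key back fully home in its stand. Keep the fingers off the reader and leave everything else where it is.

Things in the scene. Friction and masses are not known exactly. Their poses are not given: they have to be found in the camera images.
- stud_place (a point): Centre of the brass stud's hole in the reader's flat grey cover, at the cover's surface (80 mm up), x towards the hump, z up. The stud rides on a gasket of unknown thickness: unpressed, the flat top of its head is 2 to 12 mm above this point, to be found by touch. It does not turn until pressed 5 mm down; hard stop at 7.2 mm; press about 6 mm and keep that while turning.
- red_dot (a point): Red dot on the cover, 37 mm from the stud's axis towards -x. The stud's head is 44 mm across; its slot, straight through the axis with closed ends, is 28 mm long, 6 mm wide, 16 mm deep. Unfastened, the slot points along stud_place's x axis to this dot (up to 0.1 rad clockwise of it); fastened, it points to the two green dots.
- stud_turn (a joint): Turn of the stud, rad, clockwise from above: up to 0.1 unfastened, hard stop 1.5 (a quarter turn; stop at about 1.4). From 1.28 on it is at its catch: when the pressure is taken off it springs 3 mm up into the catch, which keeps it from turning back. Pressing meets a spring: 5 N at first, 1.2 N more per mm (11 N at 5 mm, 12.2 N at 6 mm). Turning takes about 0.06 N m; the blade has 0.08 rad of play in the slot.
- key_grip (a point): Centre of the key's orange grip: 44 mm along x, 16 mm along y, 36 mm high; z up along the shank. Mass 0.08 to 0.17 kg. Below it a steel shank 14 mm across, 24 mm long, then a collar 30 mm across, 4 mm thick, its flat underside 46 mm below this point; it rests on the stud's head when the blade is fully in. At the start the key stands upright in its stand.
- stand_pocket (a point): Centre of the pocket mouth on top of the fixed blue stand, a block 70 x 70 x 30 mm. Pocket: 28 mm along x, 8 mm along y, 15 mm deep; z up. With the key home the collar rests on the block and the grip's centre is 46 mm above this point. Either way round fits.
- key: The loose key; origin at the blade's tip, 58 mm below the grip's centre, same axes. The flat blade lies along x like the grip: 12 mm long below the collar, 24 mm wide, 4 mm thick, narrowed to 22 x 2.4 mm over its last 4 mm. It fits the slot either way round.
- reader: White sample reader, fixed, box 200 x 240 x 80 mm, x to its far edge, origin under its middle. A white hump with a black display, 25 mm higher, runs along its far edge, starting 82 mm beyond the stud. The stud's axis is 35 mm from the middle towards -x.
- rack: white foam rack 100 x 60 x 34 mm with small capped sample vials fixed in it (66 mm high over all), a bystander; origin in the middle of its underside
- vial: single capped vial, 29 mm across, 64 mm high, standing, a bystander; origin in the middle of its underside
- tub: white screw-top tub with red cap, 76 mm across, 76 mm high, a bystander; origin in the middle of its underside
- tips: blue pipette-tip box with clear lid, 85 x 120 x 85 mm, a bystander; origin in the middle of its underside
- gel: clear bottle 64 mm across, 150 mm high, a bystander; origin in the middle of its underside
- timer: flat grey bench timer 60 x 75 x 22 mm, a bystander; origin in the middle of its underside
Things that resemble listed ones, but are neither listed nor needed, are in the scene too. Leave any green look-alike of the key alone.

How it is judged (in metres and radians):
On the way, in this order (a step that is already met when the one before it is completed fails the run):
1. with the key, the stud is pressed in and turning (value of joint stud_turn above 0.5 rad and contact force between key and reader above 3 N), for 0.1 s.
2. the stud is turned to its catch and left there by the key (value of joint stud_turn above 1.25 rad and contact force between key and reader below 0.5 N), for 0.2 s.
At the end, for the whole second after the job is handed in: the stud is in its catch (turned more than 1.25 rad, and staying so by itself), and the key stands released, upright (within 0.1 rad) and at rest in its stand: grip centre within 6 mm sideways of the pocket's centre and less than 50 mm above it (46 mm is fully home) (value of joint stud_turn above 1.25 rad and horizontal distance between key_grip and stand_pocket below 0.006 m and z of key_grip in the frame of stand_pocket below 0.05 m and angle between key_grip's own z axis and vertical below 0.1 rad and linear speed of key below 0.02 m/s); the robot touches nothing.
It fails at once if the key pushes or twists on the reader with more than 25 N (contact force between key and reader above 25 N).
It fails at once if the fingers touch the reader (more than 3 N) (contact force between the fingers and reader above 3 N).
It fails at once if a bystander is moved by more than 30 mm or tipped over (distance of any of rack, vial, tub, tips, gel, timer from where it was at the start of the episode above 0.03 m or angle between any of rack, vial, tub, tips, gel, timer's own z axis and vertical above 0.5 rad).
It also fails if it takes over 72 s, if anything falls off the work surface, if the arm or the gripper's body presses on something with over 40 N, if the wrist force passes 120 N, or if a joint passes its speed limit or range.

## Working session

There is one attempt and no reset: what is moved stays moved. The work goes in short steps, Python scripts to look and compute and a tool call to move; the robot and the scene stay as the last step left them, time stands still between calls to the robot, and variables do not carry over. Pictures are saved under pics/ and viewed, at most 10 in all, crops included, and the job is handed in when it is done.

Besides the shell and the picture viewer there is one more tool, called after "Call:" by a JSON object that holds its "api" and its "payload", one argument or row to a line. play_rows: Moves the arm, as the interface text tells. Its arguments: {"type":"object","properties":{"plan":{"type":"array","items":{"type":"array","items":{"type":"number"}}},"grip":{"type":"number"}},"required":["plan"]}

```bash
ls; mkdir -p pics; python3 - <<'E'
from plant import *
import cv2
o=get_obs(); print({k:o[k] for k in('clock','tool_pos','orientation','force','opening')})
for c in('top','side'):
    s=snapshot(c); cv2.imwrite(f'pics/{c}0.png',s['frame'][:,:,::-1]); print(c,s['position'],s['attitude'],s['fx'],s['cx'],s['cy'])
    for t in('stud_place','red_dot','key_grip','stand_pocket','reader'):
        print(t,[(r['position'],round(r['score'],2)) for r in spot_point(c,t)])
E
```

```text
pics
{'clock': 0.0, 'tool_pos': array([0.22228003, 0.63685136, 0.24461989]), 'orientation': array([ 1.79904324e+02, -7.13312613e-03, -1.92476943e+01]), 'force': array([-0.52425702, -0.13187698,  0.38262703]), 'opening': 0.08716992290674243}
top [ 0.308217   -0.04951385  1.43718063] [-1.70751696e+02  1.16191889e-01 -9.10998352e+01] 613.0867223544278 314.2061781346246 242.13740344120376
stud_place []
red_dot [([0.5221, 0.1033, 0.081], 0.9), ([0.6224, -0.2266, 0.0281], 0.64), ([0.5873, 0.0823, -0.0004], 0.58)]
key_grip [([0.6782, -0.3336, 0.0612], 0.61), ([0.6214, -0.2269, 0.0797], 0.58), ([0.6221, -0.1295, 0.0585], 0.55)]
stand_pocket [([0.6232, -0.2255, 0.0286], 0.94), ([0.6241, -0.2242, 0.0146], 0.64)]
reader [([0.6227, -0.2223, 0.0282], 0.73), ([0.5891, 0.0806, -0.0009], 0.62), ([0.5244, 0.1019, 0.0796], 0.6)]
side [ 0.07880112 -1.17219045  0.76672105] [-118.56194689    1.23195621  -22.40418729] 538.7973005451613 315.33379505631746 245.22831906648102
stud_place [([0.5519, 0.0924, 0.0837], 0.73)]
red_dot [([0.5163, 0.0993, 0.0761], 0.87)]
key_grip [([0.6219, -0.2247, 0.0762], 0.93), ([0.6735, -0.3335, 0.063], 0.65), ([0.6246, -0.123, 0.055], 0.6), ([0.4052, 0.4049, -0.0009], 0.44), ([0.5322, 0.4383, 0.0], 0.19)]
stand_pocket [([0.6234, -0.2259, 0.0295], 0.67)]
reader [([0.5875, 0.0803, -0.0032], 0.72)]
```

View pics/top0.png

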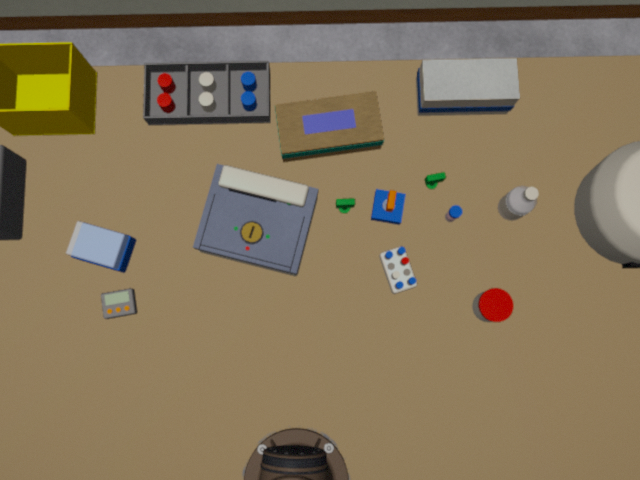

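View pics/side0.png

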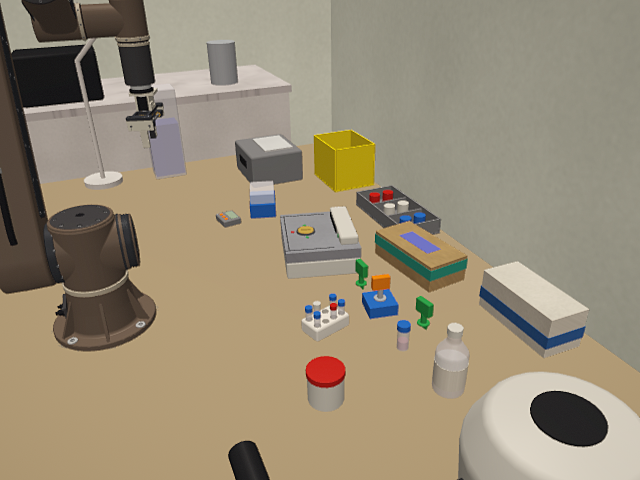

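The orange key stands in the blue stand at top (391,202) and side (380,284). The two green look-alikes are at top (345,204) and (435,180). Orange in the blue block fits the description. The reader's brass stud is at top (251,232) and its red dot at (248,248). Next I measure the yaws and confirm with a crop.

```bash
cat > h.py <<'E'
from plant import *
import cv2, numpy as np
from scipy.spatial.transform import Rotation as R
def cam(c):
    s=snapshot(c); s['R']=R.from_euler('xyz',s['attitude'],degrees=True).as_matrix(); s['position']=np.array(s['position']); s['hsv']=cv2.cvtColor(s['frame'],cv2.COLOR_RGB2HSV); return s
def lift(s,uv,z):
    uv=np.atleast_2d(uv).astype(float); d=np.c_[(uv[:,0]-s['cx'])/s['fx'],(uv[:,1]-s['cy'])/s['fy'],np.ones(len(uv))]@s['R'].T
    return (s['position']+d*((z-s['position'][2])/d[:,2])[:,None])[:,:2]
def proj(s,p):
    q=(np.atleast_2d(p)-s['position'])@s['R']; return np.c_[s['fx']*q[:,0]/q[:,2]+s['cx'],s['fy']*q[:,1]/q[:,2]+s['cy']]
def mask(s,lo,hi,box):
    m=cv2.inRange(s['hsv'],np.array(lo),np.array(hi)); k=np.zeros_like(m); x0,y0,x1,y1=box; k[y0:y1,x0:x1]=m[y0:y1,x0:x1]; return k
def px(m): y,x=np.nonzero(m); return np.c_[x,y].astype(float)
E
python3 - <<'E'
from h import *
s=cam('top'); f=s['frame'][:,:,::-1]
a=cv2.resize(f[175:235,365:425],(400,400),interpolation=cv2.INTER_CUBIC)
b=cv2.resize(f[205:265,225:285],(400,400),interpolation=cv2.INTER_CUBIC)
t=cam('side'); g=t['frame'][:,:,::-1]
c=cv2.resize(g[262:322,350:410],(400,400),interpolation=cv2.INTER_CUBIC)
cv2.imwrite('pics/crop1.png',np.hstack([a,b]));
for n,lo,hi,box,z in(('orange',(5,150,120),(18,255,255),(365,175,425,235),.094),('blue',(100,150,60),(125,255,255),(365,180,412,230),.03),('red',(0,150,100),(4,255,255),(240,240,256,256),.08),('brass',(18,90,90),(32,255,255),(235,215,270,250),.086),('green1',(55,100,90),(70,255,255),(228,220,242,236),.08),('green2',(55,100,90),(70,255,255),(260,228,275,245),.08)):
    p=px(mask(s,lo,hi,box)); 
    if len(p)<2: print(n,len(p)); continue
    P=lift(s,p,z).astype(np.float32); r=cv2.minAreaRect(P*1000); bp=cv2.boxPoints(r)
    e=sorted([(np.linalg.norm(d),np.degrees(np.arctan2(d[1],d[0]))) for d in(bp[1]-bp[0],bp[2]-bp[1])])
    print(n,len(p),'mean',P.mean(0).round(4),'rect',np.round(r[0],1),np.round(e,1).tolist())
# reader outline
p=px(mask(s,(105,30,60),(130,130,140),(190,160,325,280))); P=lift(s,p,.08).astype(np.float32); r=cv2.minAreaRect(P*1000); print('reader',len(p),r)
E
```

```text
orange 129 mean [ 0.6211 -0.225 ] rect [ 621.4 -225. ] [[15.100000381469727, 78.5999984741211], [44.0, -11.399999618530273]]
blue 647 mean [ 0.6162 -0.2238] rect [ 619.6 -225.2] [[68.0999984741211, 79.0999984741211], [71.5999984741211, -10.899999618530273]]
red 7 mean [0.5189 0.0998] rect [518.9  99.8] [[3.200000047683716, -45.900001525878906], [6.400000095367432, 44.099998474121094]]
brass 314 mean [0.5547 0.0896] rect [555.2  90. ] [[43.20000076293945, -1.100000023841858], [44.900001525878906, 88.9000015258789]]
green1 7 mean [0.5649 0.1261] rect [564.9 126.7] [[4.5, -89.9000015258789], [4.599999904632568, 0.10000000149011612]]
green2 9 mean [0.5453 0.0548] rect [545.3  54.8] [[4.5, 89.5999984741211], [4.599999904632568, -0.4000000059604645]]
reader 6644 ((586.7689208984375, 79.59038543701172), (238.98541259765625, 198.93511962890625), 74.60037994384766)
```

View pics/crop1.png

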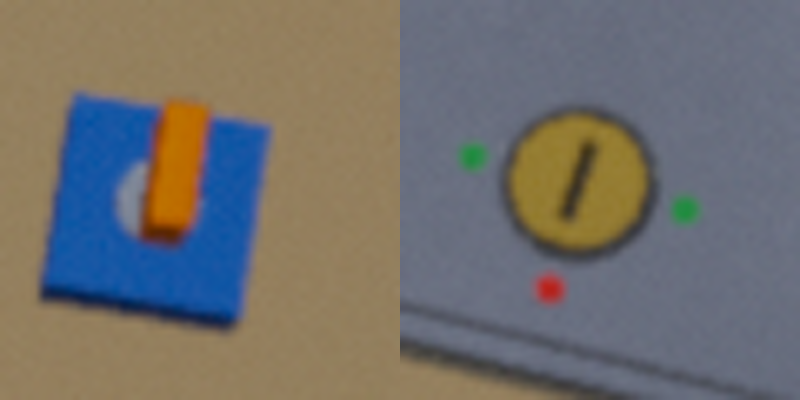

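The crop shows the orange grip along the stand's x, about -11° yaw, in the blue block. The brass slot points near the red dot, tilted slightly clockwise. This is the right key, so I travel to above it.

Call:
{"api": "play_rows", "payload": {
  "plan": [
    [1.5,1.5,0,0,0,0],
    [2.6,2.7,0,0,0,0],
    [2.6,2.7,0,0,0,0],
    [2.6,2.7,0,0,0,0],
    [2.6,2.7,0,0,0,0],
    [2.6,2.7,0,0,0,0],
    [2.6,2.7,0,0,0,0],
    [2.6,2.7,0,0,0,0],
    [2.6,2.7,0,0,0,0],
    [2.6,2.7,0,0,0,0],
    [2.6,2.7,0,0,0,0],
    [2.6,2.7,0,0,0,0],
    [2.6,2.7,0,0,0,0],
    [2.6,2.7,0,0,0,0],
    [2.6,2.7,0,0,0,0],
    [2.6,2.7,0,0,0,0],
    [2.6,2.7,0,0,0,0],
    [2.6,2.7,0,0,0,0],
    [2.6,2.7,0,0,0,0],
    [2.6,2.7,0,0,0,0]
  ],
  "grip": 5
}}

```text
clock: 2.37
tool_pos: [0.5295, -0.0309, 0.246]
orientation: [-180.0, -0.0, -19.2]
force: [0.5, 0.5, -0.7]
opening: 0.0499
gripper_force: 0.0
```

```bash
cat > go.py <<'E'
import sys
from h import *
# usage: go.py x y z yaw -> shift in tool cm, turn about tool deg
x,y,z,w=map(float,sys.argv[1:5]); o=get_obs()
T=R.from_euler('xyz',o['orientation'],degrees=True); G=R.from_euler('xyz',[180,0,w],degrees=True)
print('clock',round(o['clock'],2),'tcp',o['tool_pos'].round(4),o['orientation'].round(2),'F',o['force'].round(2),'M',o['moment'].round(2),'open',round(o['opening'],4),'j',np.round(o['joint_pos'],0))
print('shift cm',(T.inv().apply(np.array([x,y,z])-o['tool_pos'])*100).round(2),'turn',(T.inv()*G).as_rotvec(degrees=True).round(2))
E
python3 go.py .6215 -.225 .12 -11.2
python3 - <<'E'
from h import *
s=cam('top')
g=s['hsv'][205:265,225:285]
p=px(mask(s,(18,90,90),(32,255,255),(235,215,270,250)))
m=mask(s,(18,90,90),(32,255,255),(235,215,270,250)); h=cv2.convexHull(p.astype(np.int32)); c=np.zeros_like(m); cv2.fillConvexPoly(c,h,255)
c=cv2.erode(c,np.ones((5,5))); V=s['hsv'][:,:,2].astype(float); ys,xs=np.nonzero(c); v=V[ys,xs]; w=np.clip(np.median(v)-v-15,0,None)
for z in(.084,.09):
    P=lift(s,np.c_[xs,ys],z); mu=(P*w[:,None]).sum(0)/w.sum(); C=((P-mu).T*w)@(P-mu)/w.sum(); ev,U=np.linalg.eigh(C); d=U[:,1]; d=d*np.sign(d[0]); print(mu.round(4),np.degrees(np.arctan2(d[1],d[0])),np.sqrt(ev*12))
E
```

```text
clock 2.37 tcp [ 0.5295 -0.0309  0.246 ] [-1.7997e+02 -5.0000e-02 -1.9240e+01] F [ 0.48  0.51 -0.72] M [ 0.14 -0.11  0.03] open 0.0499 j [ 18.   7. -17.   0. -66.  53.]
shift cm [15.07 15.31 12.6 ] turn [-0.03 -0.05 -8.04]
[0.5452 0.0927] -36.521880939398955 [0.00513889 0.00704699]
[0.5442 0.0921] -36.52188093940123 [0.0051161  0.00701575]
```

Call:
{"api": "play_rows", "payload": {
  "plan": [
    [2.5,2.55,0.5,0,0,0],
    [2.5,2.55,0.5,0,0,0],
    [2.5,2.55,0.5,0,0,0],
    [2.5,2.55,0.5,0,0,0],
    [2.5,2.55,0.5,0,0,0],
    [2.57,2.56,0.5,0,0,0],
    [0,0,2,0,0,-4],
    [0,0,2,0,0,-4],
    [0,0,2,0,0,0],
    [0,0,2,0,0,0],
    [0,0,0,0,0,0],
    [0,0,0,0,0,0]
  ]
}}

```text
clock: 3.42
tool_pos: [0.6203, -0.2232, 0.1348]
orientation: [180.0, 0.1, -11.2]
force: [0.4, -0.7, 0.6]
opening: 0.05
gripper_force: 0.0
```

```bash
python3 go.py .6215 -.225 .076 -11.2
python3 - <<'E'
from h import *
s=cam('top'); t=cam('side')
print('key/pocket',[(r['position'],r['score']) for n in('key_grip','stand_pocket') for r in spot_point('side',n)[:1]])
# slot
m=mask(s,(18,90,90),(32,255,255),(235,215,270,250)); p=px(m); h=cv2.convexHull(p.astype(np.int32)); c=np.zeros_like(m); cv2.fillConvexPoly(c,h,255)
c=cv2.erode(c,np.ones((5,5))); V=s['hsv'][:,:,2].astype(float); ys,xs=np.nonzero(c); print(len(p)); v=V[ys,xs]; w=np.clip(np.median(v)-v-15,0,None)
for z in(.084,.09):
    P=lift(s,np.c_[xs,ys],z); mu=(P*w[:,None]).sum(0)/w.sum(); C=((P-mu).T*w)@(P-mu)/w.sum(); ev,U=np.linalg.eigh(C); d=U[:,1]; d=d*np.sign(d[0]); print(mu.round(4),np.degrees(np.arctan2(d[1],d[0])),np.sqrt(ev*12))
b=px(mask(t,(5,150,100),(18,255,255),(350,265,410,300))); print('side orange',len(b),b.mean(0),proj(t,[[.6215,-.225,.076]]))
cv2.imwrite('pics/c2.png',np.hstack([cv2.resize(q['frame'][:,:,::-1][y:y+90,x:x+90],(400,400),interpolation=cv2.INTER_CUBIC) for q,x,y in((s,345,160),(t,335,230))]))
E
```

```text
clock 3.42 tcp [ 0.6203 -0.2232  0.1348] [ 1.7997e+02  1.4000e-01 -1.1240e+01] F [ 0.35 -0.68  0.64] M [-0.03 -0.11  0.03] open 0.05 j [ -3.  24.  -9.   0. -57.  82.]
shift cm [0.17 0.15 5.88] turn [ 0.03  0.14 -0.04]
key/pocket [([0.6208, -0.2265, 0.0749], 0.84), ([0.6234, -0.2224, 0.0254], 0.67)]
173
[0.5487 0.0935] -13.348605385878994 [0.00320666 0.01286543]
[0.5477 0.0929] -13.348605385878836 [0.00319245 0.01280839]
side orange 268 [380.12686567 282.07462687] [[380.83228898 281.56575544]]
```

View pics/c2.png

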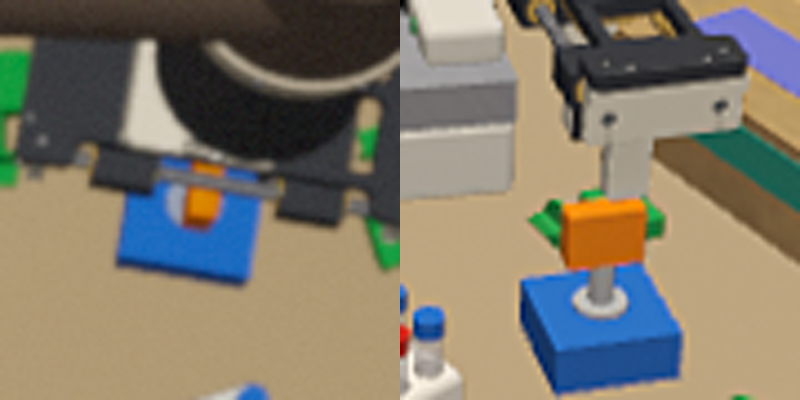

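The fingers straddle the orange grip: top crop (205,190), side crop (603,232). Descend and close.

Call:
{"api": "play_rows", "payload": {
  "plan": [
    [0.06,0.05,1,0,0,0],
    [0.06,0.05,1,0,0,0],
    [0.05,0.05,1,0,0,0],
    [0,0,1,0,0,0],
    [0,0,1,0,0,0],
    [0,0,0.5,0,0,0],
    [0,0,0.2,0,0,0],
    [0,0,0,0,0,0],
    [0,0,0,0,0,0],
    [0,0,0,0,0,0]
  ]
}}

```text
clock: 4.45
tool_pos: [0.6226, -0.225, 0.0791]
orientation: [180.0, -0.1, -11.2]
force: [-0.7, 0.3, 0.2]
opening: 0.0501
gripper_force: 0.0
```

```bash
python3 go.py .6215 -.225 .076 -11.2
python3 - <<'E'
from h import *
s=cam('top'); s['frame']=cv2.imread('pics/top0.png')[:,:,::-1].copy(); s['hsv']=cv2.cvtColor(s['frame'],cv2.COLOR_RGB2HSV)
m=mask(s,(18,90,90),(32,255,255),(235,215,270,250)); p=px(m); h=cv2.convexHull(p.astype(np.int32)); c=np.zeros_like(m); cv2.fillConvexPoly(c,h,255)
for k in(5,7):
  e=cv2.erode(c,np.ones((k,k))); V=s['hsv'][:,:,2].astype(float); ys,xs=np.nonzero(e); v=V[ys,xs]; w=np.clip(np.median(v)-v-15,0,None)
  for z in(.083,.091):
    P=lift(s,np.c_[xs,ys],z); mu=(P*w[:,None]).sum(0)/w.sum(); C=((P-mu).T*w)@(P-mu)/w.sum(); ev,U=np.linalg.eigh(C); d=U[:,1]; d=d*np.sign(d[0]); print(k,z,mu.round(4),np.degrees(np.arctan2(d[1],d[0])),np.sqrt(ev*12), 'head',lift(s,np.array(cv2.minEnclosingCircle(p.astype(np.float32))[0]),z))
# same estimate in the side picture
t=cam('side')
m=mask(t,(18,80,80),(32,255,255),(285,215,330,245)); p=px(m); print('side brass',len(p)); e=cv2.fitEllipse(cv2.convexHull(p.astype(np.int32))); print([lift(t,np.array(e[0]),z) for z in (.082,.086,.091)])
E
```

```text
clock 4.45 tcp [ 0.6226 -0.225   0.0791] [ 1.800e+02 -5.000e-02 -1.123e+01] F [-0.73  0.3   0.16] M [0.   0.07 0.04] open 0.0501 j [ -3.  27. -12.   0. -50.  82.]
shift cm [-0.11  0.02  0.31] turn [ 0.   -0.05 -0.03]
5 0.083 [0.5551 0.0898] -18.73052226414292 [0.00558354 0.02685374] head [[0.55506716 0.08963735]]
5 0.091 [0.5536 0.089 ] -18.73052226414288 [0.00555055 0.0266951 ] head [[0.55360886 0.08881529]]
7 0.083 [0.5551 0.0898] -18.665771764117103 [0.00551553 0.02673224] head [[0.55506716 0.08963735]]
7 0.091 [0.5537 0.089 ] -18.665771764117064 [0.00548295 0.02657431] head [[0.55360886 0.08881529]]
side brass 107
[array([[0.55371913, 0.09336904]]), array([[0.55094475, 0.0859759 ]]), array([[0.54747679, 0.07673448]])]
```

Call:
{"api": "play_rows", "payload": {
  "plan": [
    [0,0,0.1,0,0,0],
    [0,0,0,0,0,0],
    [0,0,0,0,0,0],
    [0,0,0,0,0,0],
    [0,0,0,0,0,0],
    [0,0,0,0,0,0],
    [0,0,0,0,0,0],
    [0,0,0,0,0,0],
    [0,0,0,0,0,0],
    [0,0,0,0,0,0]
  ],
  "grip": 1.0
}}

```text
clock: 5.38
tool_pos: [0.6222, -0.2254, 0.0777]
orientation: [180.0, -0.0, -11.2]
force: [-0.0, -4.0, 0.2]
opening: 0.016
gripper_force: 30.0
```

```bash
python3 go.py .6215 -.225 .176 -11.2
```

```text
clock 5.38 tcp [ 0.6222 -0.2254  0.0777] [ 1.7998e+02 -1.0000e-02 -1.1240e+01] F [-0.   -4.03  0.17] M [-1.77  0.15 -0.02] open 0.016 j [ -3.  27. -12.   0. -50.  82.]
shift cm [-0.08 -0.02 -9.83] turn [ 0.02 -0.01 -0.04]
```

Call:
{"api": "play_rows", "payload": {
  "plan": [
    [0,0.1,0,0,0,0],
    [0,0.1,0,0,0,0],
    [0,0,0,0,0,0],
    [0,0,0,0,0,0]
  ]
}}

```text
clock: 5.72
tool_pos: [0.622, -0.2265, 0.0776]
orientation: [-180.0, -0.0, -11.2]
force: [-0.0, 1.1, 0.8]
opening: 0.016
gripper_force: 30.0
```

```bash
python3 go.py .6215 -.225 .176 -11.2
```

```text
clock 5.72 tcp [ 0.622  -0.2265  0.0776] [-1.7997e+02 -1.0000e-02 -1.1240e+01] F [-0.03  1.13  0.76] M [ 0.66 -0.12  0.  ] open 0.016 j [ -3.  27. -12.  -0. -50.  82.]
shift cm [-0.08 -0.15 -9.84] turn [-0.03 -0.01 -0.04]
```

Call:
{"api": "play_rows", "payload": {
  "plan": [
    [0,0,-0.5,0,0,0],
    [0,0,-1,0,0,0],
    [0,0,-1,0,0,0],
    [0,0,-1.5,0,0,0],
    [0,0,-2,0,0,0],
    [0,0,-2,0,0,0],
    [0,0,-2,0,0,0],
    [0,0,-2,0,0,0],
    [0,0,0,0,0,0],
    [0,0,0,0,0,0],
    [0,0,0,0,0,0]
  ]
}}

```text
clock: 6.63
tool_pos: [0.6215, -0.2268, 0.1978]
orientation: [-180.0, -0.0, -11.3]
force: [0.2, -0.5, -1.7]
opening: 0.016
gripper_force: 30.0
```

```bash
python3 go.py .5547 .0895 .198 -18.7
python3 - <<'E'
from h import *
t=cam('side'); s=cam('top'); o=get_obs()
p=o['tool_pos']; print('expect tip px',proj(t,[p-[0,0,.0597],p-[0,0,.0477]]))
print([(r['position'].round(4) if hasattr(r['position'],'round') else r['position'],r['score']) for n in('key_grip','key') for r in spot_point('side',n)[:2]])
u,v=proj(t,[p-[0,0,.03]])[0].astype(int)
cv2.imwrite('pics/c3.png',cv2.resize(t['frame'][v-50:v+50,u-50:u+50,::-1],(600,600),interpolation=cv2.INTER_CUBIC)); print(u,v)
E
```

```text
clock 6.63 tcp [ 0.6215 -0.2268  0.1978] [-179.98   -0.    -11.25] F [ 0.18 -0.5  -1.68] M [ 0.02  0.01 -0.03] open 0.016 j [ -3.  21.  -5.  -0. -64.  82.]
shift cm [-1.272e+01 -2.972e+01 -1.000e-02] turn [-0.02 -0.    7.45]
expect tip px [[382.05724649 259.70520984]
 [382.25331014 255.20464946]]
[([0.6194, -0.2264, 0.1978], 0.65), ([0.6943, -0.1211, 0.008], 0.58), ([0.6178, -0.2261, 0.1364], 0.64), ([0.6344, -0.127, 0.0158], 0.51)]
382 248
```

View pics/c3.png

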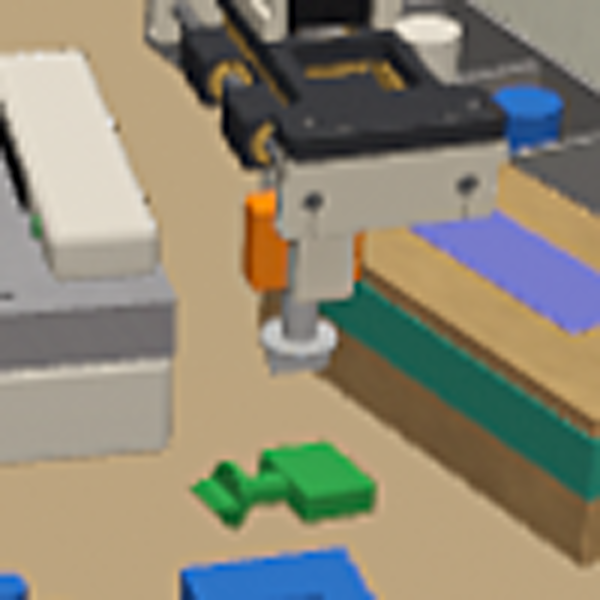

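The key hangs straight in the fingers (crop 300,340). One green look-alike is now lying on the bench (crop 310,490); it is out of the way, so I leave it. Now over to the stud.

Call:
{"api": "play_rows", "payload": {
  "plan": [
    [-0.7,-1.6,0,0,0,0],
    [-1.4,-3.3,0,0,0,0],
    [-1.4,-3.3,0,0,0,0],
    [-1.4,-3.3,0,0,0,0],
    [-1.4,-3.3,0,0,0,0],
    [-1.4,-3.3,0,0,0,0],
    [-1.4,-3.3,0,0,0,0],
    [-1.4,-3.3,0,0,0,0],
    [-1.4,-3.3,0,0,0,0],
    [-0.75,-1.68,0,0,0,2.5],
    [0,0,0,0,0,2.5],
    [0,0,0,0,0,2.45],
    [0,0,1,0,0,0],
    [0,0,1,0,0,0],
    [0,0,1,0,0,0],
    [0,0,0,0,0,0],
    [0,0,0,0,0,0],
    [0,0,0,0,0,0]
  ]
}}

```text
clock: 8.33
tool_pos: [0.5558, 0.0885, 0.1674]
orientation: [180.0, 0.0, -18.7]
force: [0.8, -0.4, -1.1]
opening: 0.0157
gripper_force: 30.0
```

```bash
python3 go.py .5553 .089 .158 -18.7
python3 - <<'E'
from h import *
t=cam('side'); o=get_obs()
p=o['tool_pos']; u,v=proj(t,[p-[0,0,.055]])[0].astype(int); print(u,v, proj(t,[p-[0,0,.0597]]))
cv2.imwrite('pics/c4.png',cv2.resize(t['frame'][v-35:v+35,u-35:u+35,::-1],(600,600),interpolation=cv2.INTER_CUBIC))
E
```

```text
clock 8.33 tcp [0.5558 0.0885 0.1674] [ 1.7997e+02  1.0000e-02 -1.8690e+01] F [ 0.8  -0.42 -1.14] M [ 0.04 -0.1   0.02] open 0.0157 j [ 29.  14. -20.   0. -56.  42.]
shift cm [-0.06 -0.03  0.94] turn [0.03 0.01 0.01]
306 220 [[306.25752018 221.82046028]]
```

View pics/c4.png

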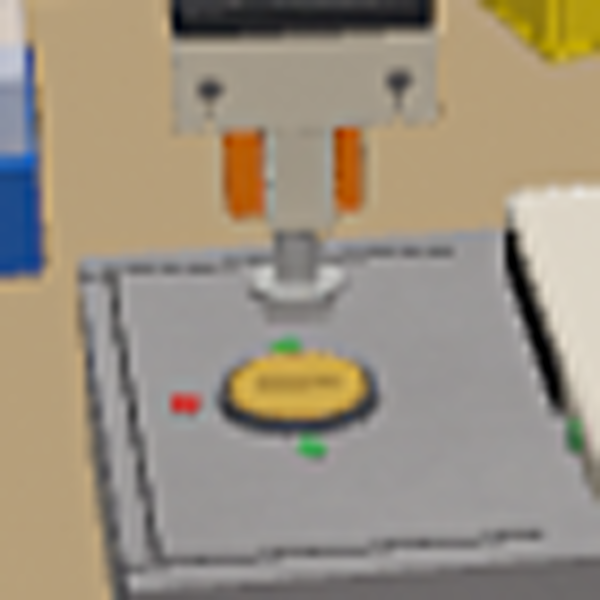

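The key is above the stud and square to the slot: blade at crop (297,300), slot at (297,382). Go down with care.

Call:
{"api": "play_rows", "payload": {
  "plan": [
    [0.03,-0.06,0.5,0,0,0],
    [0,0,0.5,0,0,0],
    [0,0,0.2,0,0,0],
    [0,0,0.2,0,0,0],
    [0,0,0.1,0,0,0],
    [0,0,0,0,0,0],
    [0,0,0,0,0,0]
  ]
}}

```text
clock: 8.97
tool_pos: [0.5561, 0.0893, 0.1526]
orientation: [180.0, -0.0, -18.7]
force: [-0.4, -1.0, -1.4]
opening: 0.0158
gripper_force: 30.0
```

```bash
python3 go.py .5563 .089 .14 -18.7
```

```text
clock 8.97 tcp [0.5561 0.0893 0.1526] [180.    -0.   -18.68] F [-0.43 -1.01 -1.39] M [ 0.02 -0.08  0.02] open 0.0158 j [ 29.  15. -21.   0. -54.  42.]
shift cm [0.03 0.03 1.26] turn [ 0.   -0.    0.02]
```

Call:
{"api": "play_rows", "payload": {
  "plan": [
    [0,0.02,0.1,0,0,0],
    [0,0,0.1,0,0,0],
    [0,0,0.1,0,0,0],
    [0,0,0.1,0,0,0],
    [0,0,0,0,0,0]
  ]
}}

```text
clock: 9.38
tool_pos: [0.5559, 0.0891, 0.1483]
orientation: [180.0, 0.0, -18.7]
force: [0.3, 0.5, -1.1]
opening: 0.0157
gripper_force: 30.0
```

Call:
{"api": "play_rows", "payload": {
  "plan": [
    [0,0,0.1,0,0,0],
    [0,0,0.1,0,0,0],
    [0,0,0.1,0,0,0],
    [0,0,0,0,0,0]
  ]
}}

```text
clock: 9.72
tool_pos: [0.5559, 0.0891, 0.1453]
orientation: [180.0, 0.0, -18.7]
force: [-0.3, 0.8, -1.7]
opening: 0.0159
gripper_force: 30.0
```

Call:
{"api": "play_rows", "payload": {
  "plan": [
    [0,0,0.1,0,0,0],
    [0,0,0.1,0,0,0],
    [0,0,0,0,0,0]
  ]
}}

```text
clock: 9.97
tool_pos: [0.5559, 0.089, 0.1433]
orientation: [180.0, 0.0, -18.7]
force: [0.3, -0.7, -1.5]
opening: 0.016
gripper_force: 30.0
```

Call:
{"api": "play_rows", "payload": {
  "plan": [
    [0,0,0.1,0,0,0],
    [0,0,0.1,0,0,0],
    [0,0,0,0,0,0]
  ]
}}

```text
clock: 10.22
tool_pos: [0.5559, 0.0891, 0.1413]
orientation: [180.0, 0.0, -18.7]
force: [-0.2, 0.1, -2.3]
opening: 0.0159
gripper_force: 30.0
```

Call:
{"api": "play_rows", "payload": {
  "plan": [
    [0,0,0.1,0,0,0],
    [0,0,0.1,0,0,0],
    [0,0,0,0,0,0]
  ]
}}

```text
clock: 10.47
tool_pos: [0.5559, 0.0891, 0.1393]
orientation: [180.0, 0.0, -18.7]
force: [-0.4, -0.2, -1.7]
opening: 0.0157
gripper_force: 30.0
```

Call:
{"api": "play_rows", "payload": {
  "plan": [
    [0,0,0.1,0,0,0],
    [0,0,0,0,0,0],
    [0,0,0,0,0,0]
  ]
}}

```text
clock: 10.72
tool_pos: [0.556, 0.0891, 0.1385]
orientation: [180.0, 0.0, -18.7]
force: [0.1, -0.2, -1.7]
opening: 0.016
gripper_force: 30.0
```

The tip is below the lowest possible head height with no force, so the blade is in the slot.

Call:
{"api": "play_rows", "payload": {
  "plan": [
    [0,0,0.1,0,0,0],
    [0,0,0.1,0,0,0],
    [0,0,0,0,0,0]
  ]
}}

```text
clock: 10.97
tool_pos: [0.5559, 0.0891, 0.1363]
orientation: [180.0, 0.0, -18.7]
force: [-0.2, -0.4, -1.3]
opening: 0.0158
gripper_force: 30.0
```

Call:
{"api": "play_rows", "payload": {
  "plan": [
    [0,0,0.1,0,0,0],
    [0,0,0.1,0,0,0],
    [0,0,0,0,0,0]
  ]
}}

```text
clock: 11.22
tool_pos: [0.5559, 0.0891, 0.1343]
orientation: [180.0, 0.0, -18.7]
force: [-0.4, -0.2, -2.0]
opening: 0.0159
gripper_force: 30.0
```

Call:
{"api": "play_rows", "payload": {
  "plan": [
    [0,0,0.1,0,0,0],
    [0,0,0,0,0,0],
    [0,0,0,0,0,0]
  ]
}}

```text
clock: 11.47
tool_pos: [0.556, 0.0891, 0.1335]
orientation: [180.0, 0.0, -18.7]
force: [-0.6, -0.9, -1.0]
opening: 0.016
gripper_force: 30.0
```

Call:
{"api": "play_rows", "payload": {
  "plan": [
    [0,0,0.1,0,0,0],
    [0,0,0,0,0,0],
    [0,0,0,0,0,0]
  ]
}}

```text
clock: 11.72
tool_pos: [0.5562, 0.0891, 0.1329]
orientation: [-180.0, -0.0, -18.7]
force: [-0.5, -0.7, 1.3]
opening: 0.0159
gripper_force: 30.0
```

Call:
{"api": "play_rows", "payload": {
  "plan": [
    [0,0,0.1,0,0,0],
    [0,0,0,0,0,0],
    [0,0,0,0,0,0]
  ]
}}

```text
clock: 11.97
tool_pos: [0.5562, 0.0891, 0.1319]
orientation: [-180.0, -0.0, -18.7]
force: [-1.3, 0.1, 5.2]
opening: 0.0159
gripper_force: 30.0
```

Call:
{"api": "play_rows", "payload": {
  "plan": [
    [0,0,0.1,0,0,0],
    [0,0,0,0,0,0],
    [0,0,0,0,0,0]
  ]
}}

```text
clock: 12.22
tool_pos: [0.5562, 0.0891, 0.1309]
orientation: [-180.0, -0.0, -18.7]
force: [-1.7, 0.7, 4.7]
opening: 0.0161
gripper_force: 30.0
```

Contact is at about TCP z 0.1330. Press on to about 6 mm and watch the force (baseline −1.6 N).

Call:
{"api": "play_rows", "payload": {
  "plan": [
    [0,0,0.1,0,0,0],
    [0,0,0.1,0,0,0],
    [0,0,0,0,0,0],
    [0,0,0,0,0,0]
  ]
}}

```text
clock: 12.55
tool_pos: [0.5562, 0.0891, 0.1292]
orientation: [-180.0, -0.0, -18.7]
force: [-3.5, -0.8, 7.1]
opening: 0.0156
gripper_force: 30.0
```

Call:
{"api": "play_rows", "payload": {
  "plan": [
    [0,0,0.1,0,0,0],
    [0,0,0,0,0,0],
    [0,0,0,0,0,0]
  ]
}}

```text
clock: 12.8
tool_pos: [0.5563, 0.0891, 0.1283]
orientation: [-180.0, -0.0, -18.7]
force: [-2.5, -0.9, 8.9]
opening: 0.016
gripper_force: 30.0
```

Call:
{"api": "play_rows", "payload": {
  "plan": [
    [0,0,0.1,0,0,0],
    [0,0,0,0,0,0],
    [0,0,0,0,0,0]
  ]
}}

```text
clock: 13.05
tool_pos: [0.5563, 0.0891, 0.1274]
orientation: [-180.0, -0.0, -18.7]
force: [-4.0, -1.0, 10.8]
opening: 0.0159
gripper_force: 30.0
```

```bash
python3 go.py .5563 .089 .127 -18.7
```

```text
clock 13.05 tcp [0.5563 0.0891 0.1274] [-1.7998e+02 -4.0000e-02 -1.8670e+01] F [-3.98 -1.05 10.8 ] M [-0.09  1.43 -0.06] open 0.0159 j [ 29.  16. -23.   0. -51.  42.]
shift cm [0.01 0.01 0.04] turn [-0.02 -0.04  0.03]
```

Call:
{"api": "play_rows", "payload": {
  "plan": [
    [-0.05,0,0,0,0,0],
    [-0.05,0,0,0,0,0],
    [0,0,0,0,0,0]
  ]
}}

```text
clock: 13.3
tool_pos: [0.5561, 0.0892, 0.1278]
orientation: [-180.0, -0.1, -18.7]
force: [-0.2, -2.8, 8.8]
opening: 0.0158
gripper_force: 30.0
```

```bash
python3 go.py .5563 .089 .127 -18.7
```

```text
clock 13.3 tcp [0.5561 0.0892 0.1278] [-1.7998e+02 -1.3000e-01 -1.8650e+01] F [-0.23 -2.83  8.83] M [-0.99  0.29 -0.01] open 0.0158 j [ 29.  16. -23.   0. -51.  42.]
shift cm [0.03 0.01 0.08] turn [-0.03 -0.13  0.05]
```

Call:
{"api": "play_rows", "payload": {
  "plan": [
    [0,0,0.08,0,0,0],
    [0,0,0,0,0,0],
    [0,0.01,0,0,0,3],
    [0,0.01,0,0,0,3],
    [0,0,0,0,0,0]
  ]
}}

```text
clock: 13.72
tool_pos: [0.5561, 0.089, 0.1271]
orientation: [-180.0, -0.1, -24.8]
force: [-0.7, -3.6, 10.2]
opening: 0.016
gripper_force: 30.0
```

Call:
{"api": "play_rows", "payload": {
  "plan": [
    [0,0.01,0,0,0,3],
    [0,0.01,0,0,0,3],
    [0,0,0,0,0,0]
  ]
}}

```text
clock: 13.97
tool_pos: [0.556, 0.0888, 0.1271]
orientation: [-179.9, -0.1, -30.8]
force: [0.2, -3.7, 10.4]
opening: 0.0159
gripper_force: 30.0
```

```bash
python3 go.py .5555 .0892 .127 -98.7
```

```text
clock 13.97 tcp [0.556  0.0888 0.1271] [-1.7995e+02 -1.3000e-01 -3.0840e+01] F [ 0.25 -3.67 10.44] M [-1.2   0.35  0.03] open 0.0159 j [ 29.  16. -23.   0. -51.  30.]
shift cm [-0.07 -0.01  0.01] turn [-0.12 -0.08 67.86]
```

Call:
{"api": "play_rows", "payload": {
  "plan": [
    [0.01,0.03,0,0,0,3],
    [0,0.015,0,0,0,4],
    [0,0.01,0,0,0,4],
    [0,0.01,0,0,0,4],
    [0,0,0,0,0,0]
  ]
}}

```text
clock: 14.38
tool_pos: [0.5559, 0.0882, 0.1272]
orientation: [-179.9, -0.1, -45.9]
force: [-0.2, -3.4, 9.8]
opening: 0.0158
gripper_force: 30.0
```

Call:
{"api": "play_rows", "payload": {
  "plan": [
    [0,0.015,0,0,0,4],
    [0,0.01,0,0,0,4],
    [0,0.015,0,0,0,4],
    [0,0.01,0,0,0,4],
    [0,0,0,0,0,0]
  ]
}}

```text
clock: 14.8
tool_pos: [0.5555, 0.0877, 0.1272]
orientation: [-179.9, -0.1, -61.9]
force: [1.0, -4.1, 10.4]
opening: 0.0155
gripper_force: 30.0
```

```bash
python3 go.py .5545 .0875 .127 -98
```

```text
clock 14.8 tcp [0.5555 0.0877 0.1272] [-1.7988e+02 -1.0000e-01 -6.1900e+01] F [ 1.01 -4.09 10.36] M [-1.55 -0.05 -0.07] open 0.0155 j [ 29.  16. -23.   0. -51.  -1.]
shift cm [-0.03  0.1   0.02] turn [-0.15 -0.06 36.1 ]
```

Call:
{"api": "play_rows", "payload": {
  "plan": [
    [0,0.015,0,0,0,4],
    [0,0.01,0,0,0,4],
    [0,0.015,0,0,0,4],
    [0,0.01,0,0,0,4],
    [0,0.015,0,0,0,4],
    [0,0.01,0,0,0,4],
    [0,0,0,0,0,0]
  ]
}}

```text
clock: 15.38
tool_pos: [0.5549, 0.0874, 0.1272]
orientation: [-179.8, -0.0, -85.9]
force: [-0.2, -4.0, 10.9]
opening: 0.016
gripper_force: 30.0
```

```bash
python3 go.py .5545 .0875 .127 -98
```

```text
clock 15.38 tcp [0.5549 0.0874 0.1272] [-1.7985e+02 -5.0000e-02 -8.5900e+01] F [-0.25 -3.96 10.9 ] M [-1.61 -0.11 -0.04] open 0.016 j [ 29.  16. -23.   0. -51. -25.]
shift cm [-0.01  0.04  0.02] turn [-0.16 -0.03 12.1 ]
```

Call:
{"api": "play_rows", "payload": {
  "plan": [
    [0,0.01,0,0,0,3],
    [0,0.01,0,0,0,3],
    [0,0.01,0,0,0,3],
    [0,0.01,0,0,0,2.5],
    [0,0,0,0,0,0]
  ]
}}

```text
clock: 15.8
tool_pos: [0.5545, 0.0873, 0.1273]
orientation: [-179.8, -0.0, -97.3]
force: [0.3, -5.0, 9.5]
opening: 0.0158
gripper_force: 30.0
```

```bash
python3 go.py .5545 .0875 .147 -98
```

```text
clock 15.8 tcp [0.5545 0.0873 0.1273] [-1.7984e+02 -3.0000e-02 -9.7300e+01] F [ 0.28 -5.01  9.47] M [-1.97 -0.27 -0.04] open 0.0158 j [ 29.  16. -23.   0. -51. -36.]
shift cm [-0.02 -0.   -1.97] turn [-0.16 -0.03  0.7 ]
```

Call:
{"api": "play_rows", "payload": {
  "plan": [
    [0,0.005,0,0,0,1.5],
    [0,0,0,0,0,0],
    [0,0,-0.2,0,0,0],
    [0,0,-0.2,0,0,0],
    [0,0,-0.2,0,0,-1],
    [0,0,0,0,0,0],
    [0,0,0,0,0,0]
  ]
}}

```text
clock: 16.38
tool_pos: [0.5531, 0.088, 0.1316]
orientation: [-180.0, 0.0, -97.7]
force: [0.6, -0.5, 2.7]
opening: 0.0156
gripper_force: 30.0
```

```bash
python3 go.py .5545 .0875 .147 -98
```

```text
clock 16.38 tcp [0.5531 0.088  0.1316] [-1.800e+02  1.000e-02 -9.769e+01] F [ 0.55 -0.51  2.72] M [-0.13 -0.2   0.03] open 0.0156 j [ 29.  16. -23.  -0. -52. -37.]
shift cm [ 0.03 -0.14 -1.54] turn [-0.    0.01  0.31]
```

Call:
{"api": "play_rows", "payload": {
  "plan": [
    [0,0,-0.2,0,0,0],
    [0,0,-0.2,0,0,0],
    [0,0,0,0,0,0],
    [0,0,0,0,0,0]
  ]
}}

```text
clock: 16.72
tool_pos: [0.553, 0.088, 0.1357]
orientation: [180.0, 0.0, -97.7]
force: [0.9, -0.6, -0.6]
opening: 0.0161
gripper_force: 30.0
```

```bash
python3 go.py .5545 .0875 .147 -98
```

```text
clock 16.72 tcp [0.553  0.088  0.1357] [179.99   0.   -97.69] F [ 0.91 -0.56 -0.6 ] M [ 0.09 -0.33  0.02] open 0.0161 j [ 29.  15. -22.  -0. -52. -37.]
shift cm [ 0.03 -0.16 -1.13] turn [0.01 0.   0.31]
```

Call:
{"api": "play_rows", "payload": {
  "plan": [
    [0,0,-0.3,0,0,0],
    [0,0,-0.5,0,0,0],
    [0,0,-1,0,0,0],
    [0,0,-1,0,0,0],
    [0,0,-1,0,0,0],
    [0,0,-1,0,0,0],
    [0,0,-1,0,0,0],
    [0,0,0,0,0,0],
    [0,0,0,0,0,0]
  ]
}}

```text
clock: 17.47
tool_pos: [0.5534, 0.0881, 0.1946]
orientation: [-179.9, 0.1, -97.7]
force: [-0.1, -0.7, -1.8]
opening: 0.0162
gripper_force: 30.0
```

```bash
python3 go.py .5545 .0875 .147 -98
python3 - <<'E'
from h import *
t=cam('side'); o=get_obs()
p=o['tool_pos']; u,v=proj(t,[[.555,.09,.1]])[0].astype(int); print(u,v)
cv2.imwrite('pics/c5.png',cv2.resize(t['frame'][v-50:v+30,u-40:u+40,::-1],(600,600),interpolation=cv2.INTER_CUBIC))
E
```

```text
clock 17.47 tcp [0.5534 0.0881 0.1946] [-1.7992e+02  6.0000e-02 -9.7690e+01] F [-0.14 -0.66 -1.79] M [ 0.14 -0.   -0.04] open 0.0162 j [ 29.  12. -18.  -0. -60. -37.]
shift cm [ 0.05 -0.11  4.76] turn [-0.08  0.06  0.31]
305 224
```

View pics/c5.png

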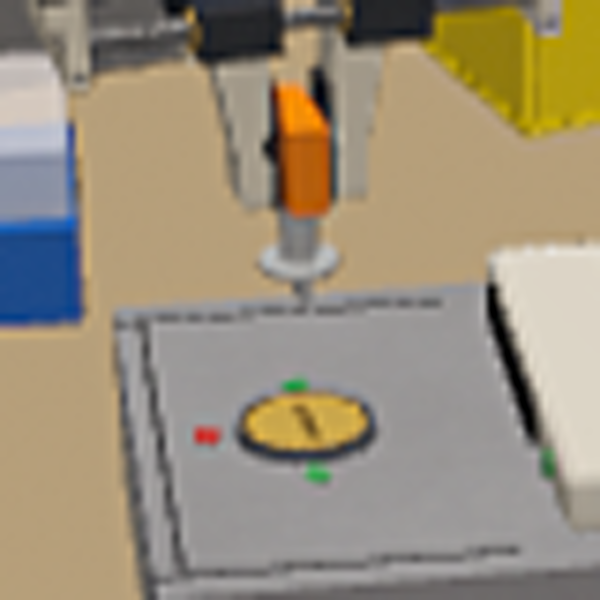

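```bash
python3 - <<'E'
from h import *
def slot(s,box,zs,lo):
    m=mask(s,(18,lo,lo),(32,255,255),box); p=px(m); h=cv2.convexHull(p.astype(np.int32)); c=np.zeros_like(m); cv2.fillConvexPoly(c,h,255); print('brass',len(p))
    k=np.ones((3,3)) if lo<90 else np.ones((5,5)); ys,xs=np.nonzero(cv2.erode(c,k)); v=s['hsv'][:,:,2].astype(float)[ys,xs]; w=np.clip(np.median(v)-v-10,0,None)
    E=cv2.fitEllipse(h)
    for z in zs:
        P=lift(s,np.c_[xs,ys],z); mu=(P*w[:,None]).sum(0)/w.sum(); C=((P-mu).T*w)@(P-mu)/w.sum(); ev,U=np.linalg.eigh(C); d=U[:,1]; print(z,mu.round(4),'ang',np.degrees(np.arctan(d[1]/d[0])).round(1),np.sqrt(ev*12).round(4),'head',lift(s,np.array(E[0]),z).round(4), E)
t=cam('side'); slot(t,(285,212,330,245),(.080,.083,.086),80)
t2=dict(t); t2['frame']=cv2.imread('pics/side0.png')[:,:,::-1].copy(); t2['hsv']=cv2.cvtColor(t2['frame'],cv2.COLOR_RGB2HSV); slot(t2,(285,212,330,245),(.083,.086),80)
for n in('red_dot','stud_place'): print(n,proj(t,[[.519,.0998,.08],[.555,.0897,.08]]))
s=cam('top'); slot(s,(235,215,270,250),(.083,),90)
E
```

```text
brass 125
0.08 [0.5676 0.1739] ang 74.4 [0.0534 0.1328] head [[0.5651 0.1706]] ((299.1961669921875, 218.67124938964844), (20.560489654541016, 36.6768798828125), 138.91712951660156)
0.083 [0.5654 0.168 ] ang 74.4 [0.0532 0.1322] head [[0.563  0.1647]] ((299.1961669921875, 218.67124938964844), (20.560489654541016, 36.6768798828125), 138.91712951660156)
0.086 [0.5633 0.1621] ang 74.4 [0.0529 0.1316] head [[0.5609 0.1589]] ((299.1961669921875, 218.67124938964844), (20.560489654541016, 36.6768798828125), 138.91712951660156)
brass 131
0.083 [0.5624 0.1832] ang 66.3 [0.0458 0.0697] head [[0.5581 0.1545]] ((298.8785705566406, 220.3741455078125), (19.16219139099121, 34.566490173339844), 135.37643432617188)
0.086 [0.5603 0.1773] ang 66.3 [0.0456 0.0694] head [[0.556  0.1487]] ((298.8785705566406, 220.3741455078125), (19.16219139099121, 34.566490173339844), 135.37643432617188)
red_dot [[292.82568401 231.66875813]
 [306.09969895 230.70366742]]
stud_place [[292.82568401 231.66875813]
 [306.09969895 230.70366742]]
brass 8
0.083 [nan nan] ang nan [nan nan] head [[0.5363 0.0904]] ((251.0, 240.0), (1.733468770980835, 11.775472640991211), 84.69017028808594)
  return _methods._mean(a, axis=axis, dtype=dtype,
  ret = ret.dtype.type(ret / rcount)
<stdin>:7: RuntimeWarning: invalid value encountered in divide
```

The slot now lies close to the green dots (crop 309,422; dots at 295,385 and 318,475). Move the arm off to check the angle from above.

Call:
{"api": "play_rows", "payload": {
  "plan": [
    [1.5,-0.55,0,0,0,0],
    [3.03,-1.1,0,0,0,0],
    [3.03,-1.1,0,0,0,0],
    [3.03,-1.1,0,0,0,0],
    [3.03,-1.1,0,0,0,0],
    [3.03,-1.1,0,0,0,0],
    [3.03,-1.1,0,0,0,0],
    [3.03,-1.1,0,0,0,0],
    [3.03,-1.1,0,0,0,0],
    [3.03,-1.1,0,0,0,0],
    [1.5,-0.55,0,0,0,0],
    [0,0,0,0,0,-6],
    [0,0,0,0,0,-6],
    [0,0,0,0,0,-6],
    [0,0,0,0,0,-6],
    [0,0,0,0,0,-6],
    [0,0,0,0,0,-6],
    [0,0,0,0,0,-6],
    [0,0,0,0,0,-6],
    [0,0,0,0,0,-6]
  ]
}}

```text
clock: 19.28
tool_pos: [0.6213, -0.2264, 0.1928]
orientation: [180.0, 0.1, -43.4]
force: [-0.1, 0.1, -1.7]
opening: 0.0159
gripper_force: 30.0
```

Call:
{"api": "play_rows", "payload": {
  "plan": [
    [0,0,0,0,0,-6],
    [0,0,0,0,0,-6],
    [0,0,0,0,0,-6],
    [0,0,0,0,0,-6],
    [0,0,0,0,0,-6],
    [0,0,0,0,0,-2.5],
    [0,0,0,0,0,0],
    [0,0,0,0,0,0]
  ]
}}

```text
clock: 19.95
tool_pos: [0.6214, -0.2265, 0.1931]
orientation: [180.0, 0.1, -11.3]
force: [0.3, 0.5, -0.6]
opening: 0.0158
gripper_force: 30.0
```

```bash
python3 go.py .622 -.2263 .198 -11.2
python3 - <<'E'
from h import *
s=cam('top'); t=cam('side')
cv2.imwrite('pics/c6.png',np.hstack([cv2.resize(q['frame'][:,:,::-1][y:y+a,x:x+a],(400,400),interpolation=cv2.INTER_CUBIC) for q,x,y,a in((s,225,205,60),(t,280,200,55))]))
E
```

```text
clock 19.95 tcp [ 0.6214 -0.2265  0.1931] [ 1.800e+02  6.000e-02 -1.129e+01] F [ 0.33  0.51 -0.57] M [-0.03 -0.05  0.04] open 0.0158 j [ -3.  21.  -5.  -0. -64.  82.]
shift cm [ 0.05 -0.03 -0.49] turn [ 0.    0.06 -0.09]
```

View pics/c6.png

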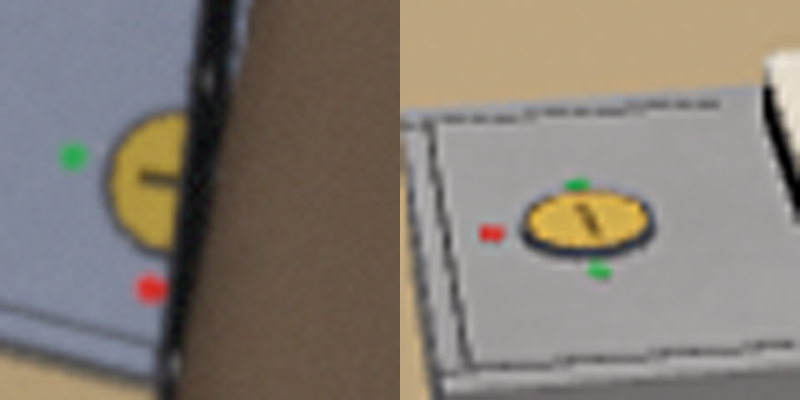

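```bash
python3 - <<'E'
from h import *
t=cam('side')
for f in('side0',None):
    im=t['frame'] if f is None else cv2.imread(f'pics/{f}.png')[:,:,::-1].copy()
    hs=cv2.cvtColor(im,cv2.COLOR_RGB2HSV); sub=im[224:238,294:318].astype(float)
    bi=np.clip(sub[:,:,:2].mean(2)-sub[:,:,2]-15,0,None) # yellow-ness
    bi[:, :1]=0; ys,xs=np.mgrid[224:238,294:318]
    gr=np.clip(im[220:242,294:318].astype(float)@[-.5,1,-.5]-20,0,None); gy,gx=np.mgrid[220:242,294:318]
    print(f,'brass',(bi*xs).sum()/bi.sum(),(bi*ys).sum()/bi.sum(),'green',(gr*gx).sum()/gr.sum(),(gr*gy).sum()/gr.sum())
    print((bi.sum(1)/50).round(1))
s=cam('top'); im=s['frame'].astype(float)
print('expected head px y at z .0854/.0824',proj(t,[[.555,.0897,.0854],[.555,.0897,.0824]]))
E
```

```text
side0 brass 305.28555876109084 229.50949866637634 green 305.48148148148147 230.43039591315454
[ 0.   1.9  9.8 24.8 28.1 26.5 28.3 28.6 24.  10.5  0.   0.   0.2  0.9]
None brass 305.24565595134663 229.71872284969592 green 305.3429657794677 230.3528517110266
[ 0.   0.7  5.4 22.6 27.3 29.6 30.6 28.6 25.2 12.9  0.   0.   0.3  0.9]
expected head px y at z .0854/.0824 [[306.04249344 228.98707964]
 [306.0742984  229.94146328]]
```

The head height is inconclusive, so I swing a little further aside for a clear view from above.

Call:
{"api": "play_rows", "payload": {
  "plan": [
    [0.6,2.94,0,0,0,0],
    [0.6,2.94,0,0,0,0],
    [0.6,2.94,0,0,0,0],
    [0.6,2.94,0,0,0,0],
    [0,0,0,0,0,0],
    [0,0,0,0,0,0]
  ]
}}

```text
clock: 20.65
tool_pos: [0.6217, -0.3485, 0.193]
orientation: [-180.0, 0.1, -11.4]
force: [-0.9, 1.3, -2.4]
opening: 0.0157
gripper_force: 30.0
```

```bash
python3 - <<'E'
from h import *
s=cam('top'); cur=s['frame']
def an(im,lbl):
    s['hsv']=cv2.cvtColor(im,cv2.COLOR_RGB2HSV)
    m=mask(s,(18,90,90),(32,255,255),(235,215,270,250)); p=px(m); h=cv2.convexHull(p.astype(np.int32)); c=np.zeros_like(m); cv2.fillConvexPoly(c,h,255)
    ys,xs=np.nonzero(cv2.erode(c,np.ones((5,5)))); v=s['hsv'][:,:,2].astype(float)[ys,xs]; w=np.clip(np.median(v)-v-15,0,None)
    P=lift(s,np.c_[xs,ys],.084); mu=(P*w[:,None]).sum(0)/w.sum(); C=((P-mu).T*w)@(P-mu)/w.sum(); ev,U=np.linalg.eigh(C); d=U[:,1]
    print(lbl,len(p),mu.round(4),'ang',np.degrees(np.arctan(d[1]/d[0])).round(1),np.sqrt(ev*12).round(4))
an(cv2.imread('pics/top0.png')[:,:,::-1].copy(),'before'); an(cur,'now'); print(get_obs()['tool_pos'])
E
```

```text
before 314 [0.5549 0.0897] ang -18.7 [0.0056 0.0268]
now 330 [0.5548 0.0896] ang 81.2 [0.0057 0.026 ]
[ 0.62192767 -0.34737034  0.19320062]
```

The slot is at −98.8°, so it has turned about 83° (1.45 rad) past the reader's x axis and is within the catch range. Bring the key back to the stand.

Call:
{"api": "play_rows", "payload": {
  "plan": [
    [-0.59,-2.97,0,0,0,0],
    [-0.59,-2.97,0,0,0,0],
    [-0.59,-2.97,0,0,0,0],
    [-0.59,-2.97,0,0,0,0],
    [0,0,1.5,0,0,0],
    [0,0,2,0,0,0],
    [0,0,2,0,0,0],
    [0,0,2,0,0,0],
    [0,0,1,0,0,0],
    [0,0,0,0,0,0],
    [0,0,0,0,0,0]
  ]
}}

```text
clock: 21.62
tool_pos: [0.6224, -0.2252, 0.109]
orientation: [180.0, 0.0, -11.1]
force: [-0.3, -0.1, -2.1]
opening: 0.0161
gripper_force: 30.0
```

```bash
python3 go.py .622 -.2263 .0776 -11.2
python3 - <<'E'
from h import *
t=cam('side'); print(get_obs()['tool_pos']); cv2.imwrite('pics/c7.png',cv2.resize(t['frame'][245:325,340:420,::-1],(600,600),interpolation=cv2.INTER_CUBIC))
E
```

```text
clock 21.62 tcp [ 0.6224 -0.2252  0.109 ] [ 1.7998e+02  2.0000e-02 -1.1140e+01] F [-0.29 -0.07 -2.09] M [-0.02 -0.08  0.03] open 0.0161 j [ -3.  26. -11.   0. -54.  82.]
shift cm [-0.02  0.11  3.14] turn [0.02 0.02 0.06]
[ 0.62296753 -0.22548272  0.10989769]
```

View pics/c7.png

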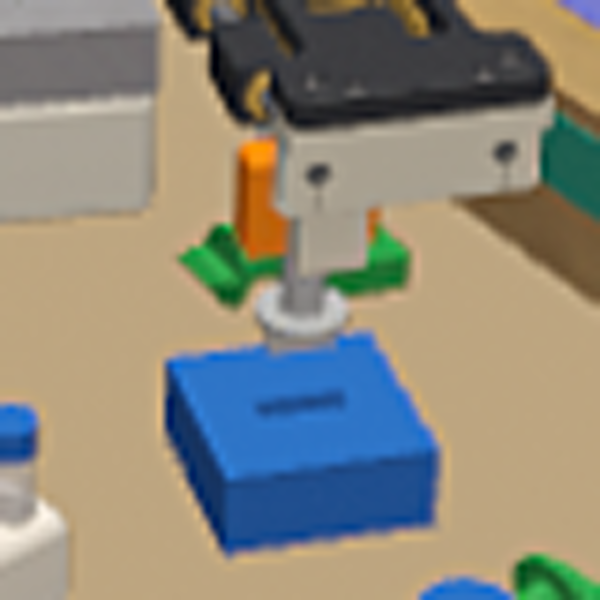

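The blade hangs right over the pocket: crop (303,335) against (300,403). Both free-standing green look-alikes lie toppled, clear of the stand. Insert.

Call:
{"api": "play_rows", "payload": {
  "plan": [
    [-0.03,0.08,0.5,0,0,0],
    [0,0,0.5,0,0,0],
    [0,0,0.5,0,0,0],
    [0,0,0.2,0,0,0],
    [0,0,0.2,0,0,0],
    [0,0,0.2,0,0,0],
    [0,0,0.1,0,0,0],
    [0,0,0,0,0,0]
  ]
}}

```text
clock: 22.33
tool_pos: [0.6217, -0.2264, 0.0865]
orientation: [180.0, 0.0, -11.2]
force: [-0.0, 0.4, -0.9]
opening: 0.0158
gripper_force: 30.0
```

Call:
{"api": "play_rows", "payload": {
  "plan": [
    [0,0,0.2,0,0,0],
    [0,0,0.2,0,0,0],
    [0,0,0.2,0,0,0],
    [0,0,0,0,0,0]
  ]
}}

```text
clock: 22.67
tool_pos: [0.6215, -0.2263, 0.0802]
orientation: [-180.0, 0.0, -11.2]
force: [0.4, -0.4, -1.3]
opening: 0.016
gripper_force: 30.0
```

```bash
python3 go.py .622 -.2263 .0776 -11.2
```

```text
clock 22.67 tcp [ 0.6215 -0.2263  0.0802] [-1.80e+02  4.00e-02 -1.12e+01] F [ 0.39 -0.45 -1.28] M [-0.03 -0.01  0.  ] open 0.016 j [ -3.  27. -12.  -0. -51.  82.]
shift cm [ 0.05 -0.01  0.26] turn [-0.    0.04  0.  ]
```

Call:
{"api": "play_rows", "payload": {
  "plan": [
    [0,0,0.1,0,0,0],
    [0,0,0.1,0,0,0],
    [0,0,0,0,0,0],
    [0,0,0.05,0,0,0],
    [0,0,0,0,0,0]
  ]
}}

```text
clock: 23.08
tool_pos: [0.6218, -0.2264, 0.0782]
orientation: [180.0, 0.0, -11.2]
force: [-0.9, 0.0, -1.1]
opening: 0.0155
gripper_force: 30.0
```

Call:
{"api": "play_rows", "payload": {
  "plan": [
    [0,0,0.05,0,0,0],
    [0,0,0,0,0,0],
    [0,0,0,0,0,0]
  ]
}}

```text
clock: 23.33
tool_pos: [0.6218, -0.2264, 0.0778]
orientation: [180.0, -0.0, -11.2]
force: [0.4, -0.5, -1.8]
opening: 0.016
gripper_force: 30.0
```

Call:
{"api": "play_rows", "payload": {
  "plan": [
    [0,0,0.05,0,0,0],
    [0,0,0,0,0,0],
    [0,0,0,0,0,0]
  ]
}}

```text
clock: 23.58
tool_pos: [0.6219, -0.2264, 0.0776]
orientation: [180.0, -0.0, -11.2]
force: [-1.1, -0.3, 1.2]
opening: 0.0157
gripper_force: 30.0
```

Call:
{"api": "play_rows", "payload": {
  "plan": [
    [0,0,0,0,0,0],
    [0,0,0,0,0,0],
    [0,0,0,0,0,0],
    [0,0,0,0,0,0],
    [0,0,0,0,0,0],
    [0,0,0,0,0,0],
    [0,0,-1,0,0,0],
    [0,0,-1,0,0,0],
    [0,0,-2,0,0,0],
    [0,0,-2,0,0,0],
    [0,0,-3,0,0,0],
    [0,0,-3,0,0,0],
    [-3,0,0,0,0,0],
    [-3,0,0,0,0,0],
    [-3,0,0,0,0,0],
    [-3,0,0,0,0,0],
    [0,0,0,0,0,0],
    [0,0,0,0,0,0]
  ],
  "grip": 4.5
}}

```text
clock: 25.08
tool_pos: [0.5034, -0.203, 0.1994]
orientation: [-180.0, -0.2, -11.2]
force: [0.3, 0.1, 1.2]
opening: 0.0449
gripper_force: 0.0
```

```bash
python3 go.py .622 -.2263 .2 -11.2
python3 - <<'E'
from h import *
t=cam('side'); s=cam('top'); cv2.imwrite('pics/c8.png',np.hstack([cv2.resize(q['frame'][y:y+a,x:x+a,::-1],(400,400),interpolation=cv2.INTER_CUBIC) for q,x,y,a in((t,340,245,80),(t,280,200,55))]))
for c in('side','top'):print([(r['position'],r['score']) for n in('key_grip','stand_pocket') for r in spot_point(c,n)[:1]])
o=px(mask(t,(5,150,100),(18,255,255),(350,265,410,300))); print(len(o),o.mean(0),'before 268 380.13 282.07')
E
```

```text
clock 25.08 tcp [ 0.5034 -0.203   0.1994] [-1.7998e+02 -1.7000e-01 -1.1170e+01] F [0.29 0.14 1.21] M [-0.07 -0.08  0.01] open 0.0449 j [ -1.  10. -20.   0. -60.  80.]
shift cm [12.09 -0.02 -0.02] turn [-0.02 -0.17  0.03]
[([0.621, -0.223, 0.0748], 0.64)]
[([0.6926, -0.1254, 0.0103], 0.49)]
273 [380.03296703 281.73626374] before 268 380.13 282.07
```

View pics/c8.png

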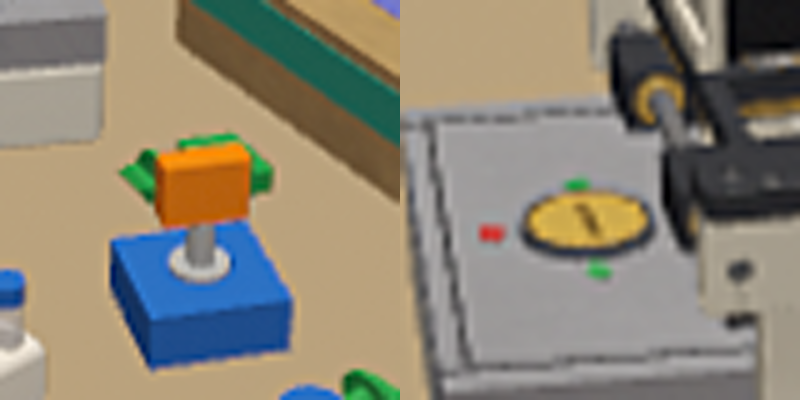

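The key stands upright with its collar on the block: crop (203,190), pixel centroid as before. The slot is still turned to the green dots (588,222). The robot is clear, so I hand in.

```bash
python3 -c "
from plant import *
print(close_job())"
```

```text
the job is handed in; nothing more can be done
None
```

I turned the stud about 83° (1.45 rad) into the catch range and put the key back home, released, then handed the job in; no verdict came back, and the camera could not confirm the stud sprang up into its catch. Both free-standing green look-alikes are now lying on the bench: I saw no contact with them and don't know why they fell, and I left them there.

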